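# Empty the drop-bottom box of used vials into the waste bin

## Robot

A 6-joint arm with a two-finger parallel gripper is mounted at the origin on a cart in front of the work surface, level with it; the furniture and walls round the work are solid. World frame = base frame: x ahead of the robot, y to its left, z up, the work surface at z = 0. Lengths are in m, angles in rad, forces in N, time in s.
With the tool pointing down it reaches from about 0.25 to 0.725 m from the base axis. Payload 9.7 kg.
Tool frame: the origin (TCP) lies on the centre line of the jaws, within the pads' length; the fingertips stand 11 mm ahead of it and the grasp point (between the pads) lies 8 mm behind it; z points along the fingers, y is the line along which they close (so a half turn about z gives the same grasp; the last joint's range is limited). The gripper opens to 85 mm and grips with 20 to 120 N. Pads are 22 mm wide; open, the fingers measure 114 mm over their backs; the gripper's body (76 mm by 85 mm) begins 54 mm behind the grasp point. The pads swing forward as they close: fully open they stand 13 mm farther back than shut.
Start: joints at [-1.139, 0.087, 0.176, 1.66, 0, 1.571], TCP at [0.23, -0.5, 0.242] pointing down, gripper open.
Joint ranges: [-3.13, 3.13], [-0.85, 1.81], [-1.15, 1.24], [-2.2, 2.28], [-1.44, 1.52], [-3.14, 3.14]. Speed limits (rad/s): [2.22, 2.22, 2.57, 3.14, 3.14, 3.14].

## Interface

Orientations are given as a 3x3 rotation matrix whose columns are the frame's x, y, z axes.
In Python, from rig import arm gives the robot as it stands.
- The arm moves only by the shell command python3 -m jog 'ROWS' [FORCE]. ROWS is text: rows parted by semicolons, each of 5 numbers parted by spaces: the opening, from 0 (shut) to 1 (fully open), then the shift along the tool's x, y, z as a fraction of full scale, then the turn about the tool's z as a fraction of full scale. A call has 1 to 12 rows; each row shifts and turns the commanded pose from where the row before left it, along the tool's axes as they then stand; what a row does not reach is not made up. Full scale, the value 1, is 40 mm for a shift and 45 degrees for a turn. A row lasts 1/12 s, in which the tool goes at most 41.7 mm and 7.16 degrees, less where a joint would pass 70% of its speed; a pose out of reach is approached as far as the arm can. A call with a number of a shift or a turn outside -1 to 1 is refused whole. A call with a gripper value outside its range is refused whole. The fingers move at their own pace and stop on an object; FORCE is the grip in N (left out, the last holds). Time passes only in rows, so rows that do not move let the fingers close. It gives the time, the measured TCP pose, the force, the opening and the grip force at its end, in the units of the state.
- arm.read_state(): the state, without advancing time (a new reading comes with each control period).
- arm.grab_frame(name): name is "scene" or "top"; returns the picture (480x640x3 uint8, blue, green, red); there is no depth.
- arm.camera_info(name): a dict with "vertical_fov" (degrees; the focal length in pixels is half the picture's height over the tangent of half this angle, whatever the lens; pixels are square), "cx", "cy" (the principal point, pixels), "D" ([k1, k2, p1, p2, k3] as OpenCV has them; the pictures are not rectified), "pose" (4x4, takes a point from camera to world coordinates). Camera axes: x right, y down, z forward; pixel columns grow to the right and rows downward; lengths in m; the calibration is good to about 2 mm. A picture is of the moment at which its call begins. camera_info takes no time and is no camera call.
- arm.job_done(): hands the job in; it is judged then, once.
Trained networks look in the newest picture that a camera, given by its name, has taken for a name from the list of things; names that differ only in an ending like _2 or _b are one class to them, and where a whole thing is asked for, a point or a joint stands for the part that bears it (a point fixed in the world has none). Each returns a list of dicts, best first, with "score" (0 to 1); they miss things now and then, are a little off and sometimes report something else, mostly with a low value. They report only what shows in the picture. A call takes as long as a camera call.
- arm.spot_in(camera, label): "centre" ([x, y, z] in m, in world coordinates, good to about 4 mm: the middle of the surface that is visible of it).
The state is a dict: "clock": time; "joint_positions": joint angles; "qvel": joint speeds; "joint_efforts": joint torques, N m; "tcp_pos": TCP position; "ee_rot": TCP orientation; "ft_force": force on the tool from outside, world axes, zero at the start; "wrist_torque": the same for the moment, N m; "opening": finger opening in m; "grasp_force": force on a finger pad.
Only numpy, scipy, OpenCV 4.12 (cv2) and the standard library are available. Lean on these libraries where they do the work, as an engineer would, in place of code of your own. Each camera call takes 0.05 s, during which the arm holds its last target. There are 200 camera calls.

## Task

Five used sample vials must go into the grey waste bin without being touched. Carry the steel drop-bottom box by its handle, keeping it level, and seat it flat on the ledges inside the bin's raised collar; then swing the spring latch on its front aside so that the floor drops and all five vials fall into the bin. Leave the empty box seated on the bin, and do not disturb the other things on the bench.

Things in the scene. Friction and masses are not known exactly. Their poses are not given: they have to be found in the camera images.
- box_handle (a point): Centre of the handle of the loose drop-bottom box, an open stainless box 78 (x) x 98 (y) x 72 mm high, about 0.85 kg loaded. The handle is a black bar along box x over the open top, 70 long, 12 wide (y), 16 mm high, its centre 118 mm above the box's underside. Axes are the box's: x from front (latch side) to back (hinge side), y left seen from the front, z up.
- box_base (a point): Centre of the box's underside, same axes. A runner along x at each y side, 96 mm long and 4 mm high, carries the box; over the runners it is 114 mm wide (y). When the box is seated in the bin this point coincides with bin_seat.
- floor_flap (a joint): Angle of the box's hinged floor, a steel plate 69 x 90 mm, 20 mm above the box's underside, hinged at the back (+x) wall: 0 closed, 1.4 rad hanging open. A tongue at its front edge rests on the hook of the latch; once freed it falls by its own weight and stays open.
- latch (a joint): Angle of the spring latch, a flat lever outside the box's front (-x) wall, pivot axis along x, 53 mm above the box's underside. 0: latched, lever upright, against its stop. It turns one way: the knob at its top swings to the box's -y side. The floor is freed at 0.3 to 0.35 rad; stop at 0.8. A spring (1 N at the knob at first, 3 N at 0.5 rad) swings it back. Push gently: the box stands only by its weight.
- latch_knob (a point): Middle of the latch's knob, a bare metal peg 13 mm thick and 22 mm long pointing forward (box -x) from the top of the lever, 48 mm above its pivot. Latched, it lies at (-71, 0, 101) mm from box_base in box axes, 32 mm before the front wall; free space beside, above and below it. Its axes are the box's, turned with the latch.
- bin_seat (a point): Seat of the fixed grey plastic bin: centre of its mouth (102 x 102 mm) at the height of the two ledges that carry the box's runners, 86 mm above the bench. Axes along the bin's sides, z up; ledges at its +y and -y sides. A flared collar rises 12 mm above the ledges and leaves the runners about 2.5 mm play on each side. The box fits with its x along the bin's x, either way round.
- vial_0: One of the five used vials, a glass screw vial 11 mm in diameter x 34 mm, about 11 g, lying loose on the floor of the box at the start. Origin at the centre of its foot, z along it towards the cap. Not to be touched by the robot.
- vial_1: One of the five used vials, a glass screw vial 11 mm in diameter x 34 mm, about 11 g, lying loose on the floor of the box at the start. Origin at the centre of its foot, z along it towards the cap. Not to be touched by the robot.
- vial_2: One of the five used vials, a glass screw vial 11 mm in diameter x 34 mm, about 11 g, lying loose on the floor of the box at the start. Origin at the centre of its foot, z along it towards the cap. Not to be touched by the robot.
- vial_3: One of the five used vials, a glass screw vial 11 mm in diameter x 34 mm, about 11 g, lying loose on the floor of the box at the start. Origin at the centre of its foot, z along it towards the cap. Not to be touched by the robot.
- vial_4: One of the five used vials, a glass screw vial 11 mm in diameter x 34 mm, about 11 g, lying loose on the floor of the box at the start. Origin at the centre of its foot, z along it towards the cap. Not to be touched by the robot.
- screwdriver: Screwdriver, 175 mm, lying near the front edge of the bench. A bystander; origin under its middle. To the right of it stands fixed equipment: a tall black cabinet, about 360 mm high, whose left front corner is some 550 mm ahead of the robot's axis and 85 mm to its right; come in over the front of the bench or above it.
- big_vial_a: Upright vial 24 x 51 mm with a black cap, a bystander standing between the box and the bin; origin at its underside.
- big_vial_b: Upright vial 24 x 51 mm with a blue cap, a bystander beside the other; origin at its underside.
- marker: Marker pen, 130 mm, a bystander lying at the left by the front edge; origin under its middle.

How it is judged:
On the way, in this order (a step that is already met when the one before it is completed fails the run):
1. The box sits flat in the bin's collar with its floor shut and all five vials in it (distance between box_base and bin_seat below 0.007 m and angle between box_base's own z axis and vertical below 0.05 rad and angle between the x axis of box_base and the x axis of bin_seat, either way round below 0.12 rad and value of joint floor_flap below 0.05 rad and z of vial_0 in the frame of box_base between 0.02 and 0.07 m and horizontal distance between each of vial_0, vial_1, vial_2, vial_3, vial_4 and box_base below 0.06 m and z of vial_1 in the frame of box_base between 0.02 and 0.07 m and z of vial_2 in the frame of box_base between 0.02 and 0.07 m and z of vial_3 in the frame of box_base between 0.02 and 0.07 m and z of vial_4 in the frame of box_base between 0.02 and 0.07 m), for 0.3 s.
2. The latch is released and the floor has swung open over the bin (distance between box_base and bin_seat below 0.007 m and angle between box_base's own z axis and vertical below 0.05 rad and angle between the x axis of box_base and the x axis of bin_seat, either way round below 0.12 rad and value of joint floor_flap above 0.7 rad), for 0.2 s.
At the end, for the whole second after the job is handed in: All five vials lie inside the bin, at least 10 mm below its ledges; the box still sits on the ledges (within 7 mm of the seat, tilted less than 0.05 rad, turned less than 0.12 rad from the bin's x axis, either way round), its floor open by more than 0.7 rad (all of step 2 and z of each of vial_0, vial_1, vial_2, vial_3, vial_4 in the frame of bin_seat below -0.01 m and x of vial_0 in the frame of bin_seat between -0.052 and 0.052 m and y of vial_0 in the frame of bin_seat between -0.052 and 0.052 m and x of vial_1 in the frame of bin_seat between -0.052 and 0.052 m and y of vial_1 in the frame of bin_seat between -0.052 and 0.052 m and x of vial_2 in the frame of bin_seat between -0.052 and 0.052 m and y of vial_2 in the frame of bin_seat between -0.052 and 0.052 m and x of vial_3 in the frame of bin_seat between -0.052 and 0.052 m and y of vial_3 in the frame of bin_seat between -0.052 and 0.052 m and x of vial_4 in the frame of bin_seat between -0.052 and 0.052 m and y of vial_4 in the frame of bin_seat between -0.052 and 0.052 m); the robot touches nothing.
It fails at once if The floor opens while the box is not over the bin (value of joint floor_flap above 0.15 rad and distance between box_base and bin_seat above 0.02 m).
It fails at once if Another thing on the bench is disturbed: moved by more than 20 mm, or an upright vial knocked over (distance of any of screwdriver, big_vial_a, big_vial_b, marker from where it was at the start of the episode above 0.02 m or angle between any of big_vial_a, big_vial_b's own z axis and vertical above 0.5 rad).
It fails at once if The robot touches a used vial (contact force between any of the fingers, the arm and vial_0 above 0.3 N or contact force between any of the fingers, the arm and vial_1 above 0.3 N or contact force between any of the fingers, the arm and vial_2 above 0.3 N or contact force between any of the fingers, the arm and vial_3 above 0.3 N or contact force between any of the fingers, the arm and vial_4 above 0.3 N).
It fails at once if The box is tipped by more than 0.35 rad (angle between box_base's own z axis and vertical above 0.35 rad).
It also fails if it takes over 58 s, if anything falls off the work surface, if the arm or the gripper's body presses on something with over 40 N, if the wrist force passes 120 N, or if a joint passes its speed limit or range.

## Working session

There is one attempt and no reset: what is moved stays moved. The work goes in short steps, Python scripts to look and compute and a shell command to move; the robot and the scene stay as the last step left them, time stands still between calls to the robot, and variables do not carry over. Pictures are saved under pics/ and viewed, at most 10 in all, crops included, and the job is handed in when it is done.

```bash
mkdir -p pics; ls
python3 - <<'E'
from rig import arm
import cv2
for n in("scene","top"):
    im=arm.grab_frame(n); cv2.imwrite(f"pics/{n}0.png",im)
    c=arm.camera_info(n); print(n,c)
    for l in("box_handle","box_base","latch_knob","bin_seat","big_vial_a","screwdriver","marker"):
        try: print(l,[( [round(float(v),3) for v in d["centre"]],round(d["score"],2)) for d in arm.spot_in(n,l)])
        except Exception as e: print(l,e)
s=arm.read_state(); print(s["clock"],s["tcp_pos"],s["ee_rot"],s["ft_force"])
E
```

```text
pics
scene {'vertical_fov': 42.994389458776666, 'cx': 322.9606852387299, 'cy': 241.8346082146849, 'D': array([-0.20790661,  0.        ,  0.        ,  0.        ,  0.        ]), 'pose': array([[-0.83442178, -0.30066618,  0.46188759,  0.07800403],
       [-0.55111792,  0.45985734, -0.696276  ,  0.94983136],
       [-0.00305576, -0.83554239, -0.54941749,  0.67342599],
       [ 0.        ,  0.        ,  0.        ,  1.        ]])}
box_handle [([0.486, 0.287, 0.052], 0.65)]
box_base [([0.49, 0.285, 0.052], 0.76)]
latch_knob [([0.451, 0.291, 0.081], 0.68)]
bin_seat []
big_vial_a [([0.486, 0.117, 0.029], 0.77), ([0.445, 0.132, 0.03], 0.74)]
screwdriver [([0.427, 0.053, 0.019], 0.56)]
marker [([0.432, 0.481, 0.019], 0.76)]
top {'vertical_fov': 53.39723033541465, 'cx': 316.23127402002655, 'cy': 228.49177369699464, 'D': array([-0.0384474,  0.       ,  0.       ,  0.       ,  0.       ]), 'pose': array([[-0.01261383, -0.98541713,  0.16968786,  0.42250492],
       [-0.99986677,  0.01418846,  0.0080701 ,  0.22046808],
       [-0.01036003, -0.16956345, -0.98546482,  0.93878326],
       [ 0.        ,  0.        ,  0.        ,  1.        ]])}
box_handle [([0.496, 0.267, 0.027], 0.93)]
box_base [([0.497, 0.272, 0.023], 0.92), ([0.432, 0.043, 0.019], 0.27)]
latch_knob [([0.443, 0.291, 0.102], 0.72)]
bin_seat [([0.624, 0.009, 0.039], 0.58)]
big_vial_a [([0.447, 0.126, 0.048], 0.69), ([0.482, 0.112, 0.05], 0.42)]
screwdriver [([0.432, 0.042, 0.019], 0.63)]
marker [([0.436, 0.464, 0.013], 0.76)]
0.8 [ 0.23015162 -0.49950401  0.24229132] [[ 9.08224798e-01  4.18482635e-01 -2.77502732e-05]
 [ 4.18482635e-01 -9.08224798e-01  3.51285216e-06]
 [-2.37334186e-05 -1.48034669e-05 -1.00000000e+00]] [ 0.54385514 -0.36302087 -0.18654552]
```

View pics/scene0.png

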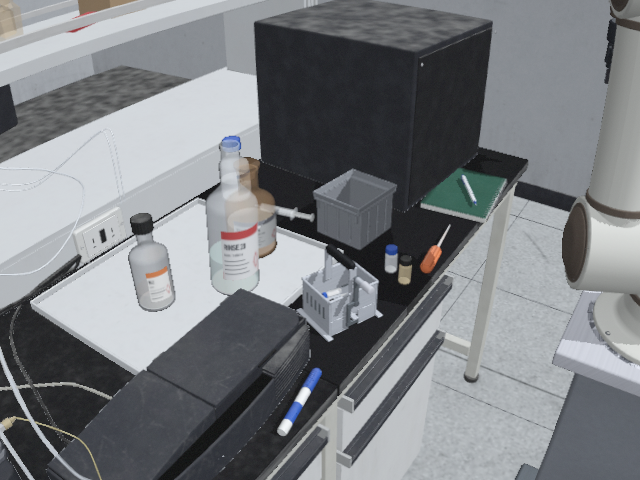

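View pics/top0.png

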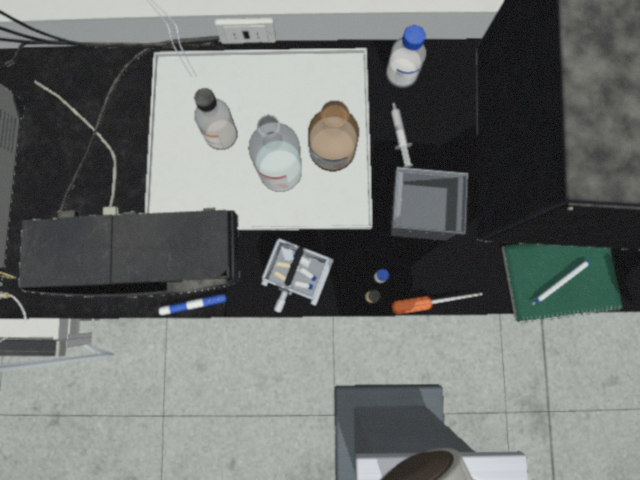

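The scene picture shows the box at (340,295), with the handle at (341,257) and the knob in front, and the bin at (355,210). In the top picture the box is at (297,270), the knob at (281,300), the bin at (430,203) and the big vials at (373,297) and (382,276). I'll enlarge both for exact corners.

Run:
```python
import cv2,numpy as np
t=cv2.imread("pics/top0.png"); s=cv2.imread("pics/scene0.png")
a=cv2.resize(t[230:320,250:340],(400,400),interpolation=cv2.INTER_CUBIC)
b=cv2.resize(t[155:245,385:475],(400,400),interpolation=cv2.INTER_CUBIC)
cv2.imwrite("pics/c1.png",np.hstack([a,b]))
a=cv2.resize(s[235:340,290:395],(400,400),interpolation=cv2.INTER_CUBIC)
b=cv2.resize(s[160:265,305:410],(400,400),interpolation=cv2.INTER_CUBIC)
cv2.imwrite("pics/c2.png",np.hstack([a,b]))
```

```text
(no output)
```

View pics/c1.png

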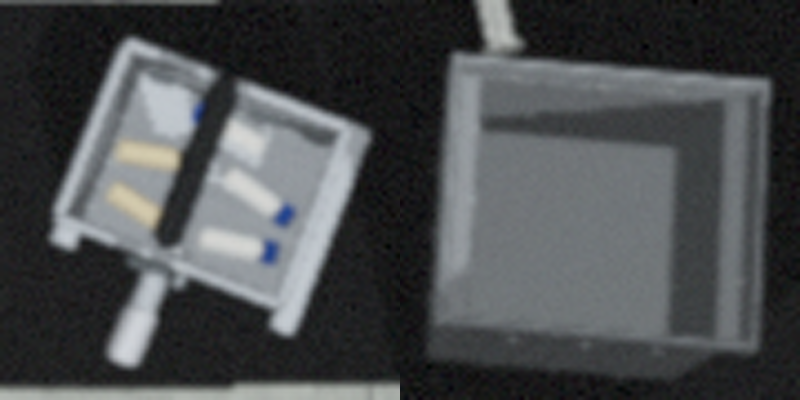

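View pics/c2.png

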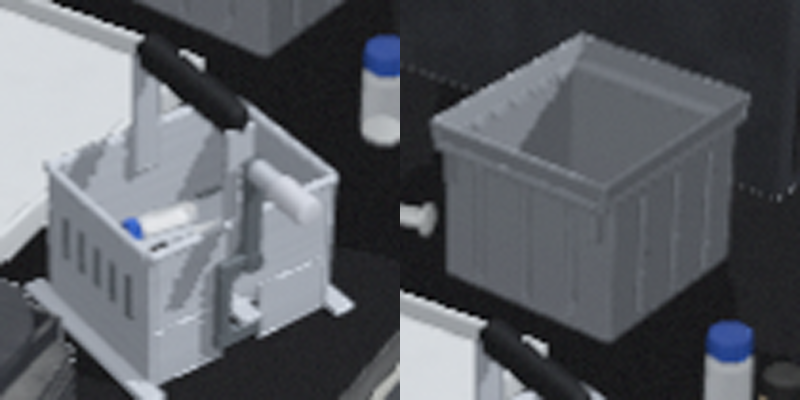

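Top crop: the handle bar runs from (222,75) to (170,243), the knob tip is at (125,365), and the bin rim corners are about (452,52), (770,80), (757,352) and (432,325). Scene crop: the bin rim corners are at (433,122), (585,35), (748,98) and (605,190). Next I fit the poses.

```bash
cat > h.py <<'E'
import cv2,numpy as np
from scipy.optimize import least_squares
from rig import arm
C={n:arm.camera_info(n) for n in("scene","top")}
def proj(n,P):
    c=C[n];f=240/np.tan(np.radians(c["vertical_fov"])/2)
    K=np.array([[f,0,c["cx"]],[0,f,c["cy"]],[0,0,1]]);T=np.linalg.inv(c["pose"])
    return cv2.projectPoints(np.array(P,float).reshape(-1,3),cv2.Rodrigues(T[:3,:3])[0],T[:3,3],K,np.array(c["D"],float))[0][:,0]
def world(p,L,z0=0):
    L=np.array(L,float);c,s=np.cos(p[2]),np.sin(p[2])
    return np.c_[p[0]+c*L[:,0]-s*L[:,1],p[1]+s*L[:,0]+c*L[:,1],z0+L[:,2]]
def fit(obs,x0,z0=0):   # obs: {cam:[(local xyz),(px)]}
    f=lambda p:np.concatenate([(proj(n,world(p,[o[0] for o in O],z0))-[o[1] for o in O]).ravel() for n,O in obs.items()])
    r=least_squares(f,x0,loss="soft_l1");return r.x,f(r.x).reshape(-1,2).round(1)
E
cat > m.py <<'E'
from h import *
T=lambda u,v:(250+u/4.444-.4,230+v/4.444-.4); TB=lambda u,v:(385+(u-400)/4.444-.4,155+v/4.444-.4)
S=lambda u,v:(290+u/3.81-.4,235+v/3.81-.4); SB=lambda u,v:(305+(u-400)/3.81-.4,160+v/3.81-.4)
box={"top":[((.035,0,.126),T(224,78)),((-.035,0,.126),T(170,238)),((.039,.049,.072),T(128,40)),((.039,-.049,.072),T(368,130)),((-.039,.049,.072),T(58,213)),((-.082,0,.101),T(126,362))],
"scene":[((.039,.049,.072),S(46,165)),((-.039,.049,.072),S(150,256)),((-.039,-.049,.072),S(336,178)),((-.082,0,.101),S(310,212)),((.035,0,.126),S(153,40)),((-.035,0,.126),S(238,112))]}
x0=[.49,.28,-.3]
for k in(box,{"top":box["top"]},{"scene":box["scene"]}): print("box",*fit(k,x0))
def bf(obs,z=.098):
    f=lambda p:fit2(p,obs,z)
    r=least_squares(f,[.62,.01,0,.06],loss="soft_l1");return r.x,f(r.x).reshape(-1,2).round(1)
def fit2(p,obs,z):
    q=np.array([(1,1),(1,-1),(-1,-1),(-1,1)])*p[3]
    return np.concatenate([(proj(n,world(p,np.c_[q,np.full(4,z)]))-o).ravel() for n,o in obs.items()])
b={"top":[TB(452,52),TB(771,79),TB(757,352),TB(431,325)],"scene":[SB(433,122),SB(605,190),SB(748,98),SB(585,35)]}
# world order: back-left(+x+y), back-right, front-right, front-left ; scene: camera at +y, small x looking +x -y
b["scene"]=[SB(433,122),SB(585,35),SB(748,98),SB(605,190)]
for k in(b,{"top":b["top"]},{"scene":b["scene"]}): print("bin",*bf(k))
E
python3 m.py
```

```text
box [ 0.4988126   0.26577457 -0.39174864] [[ 1.7 -0.5]
 [-1.6  1.5]
 [ 0.6  0.2]
 [-3.7 -0.5]
 [-0.   0.8]
 [-0.9 -0.3]
 [ 0.2 -0.4]
 [-0.3  0.3]
 [ 0.1 -0.5]
 [ 0.2  0.3]
 [-2.  -3. ]
 [ 1.2 -1.5]]
box [ 0.49908342  0.26506851 -0.38626877] [[ 2.  -0.7]
 [-1.   1.4]
 [ 0.9  0.1]
 [-3.4 -0.8]
 [ 0.4  0.8]
 [-0.3 -0.4]]
box [ 0.498034    0.2668246  -0.39824559] [[ 0.3 -0.1]
 [-0.5  0.8]
 [ 0.2  0.1]
 [ 0.   0.9]
 [-1.8 -2.6]
 [ 1.2 -0.9]]
bin [ 0.61683828  0.02228343 -0.13376379  0.05956371] [[ 3.3 -1.8]
 [-3.7 -0.3]
 [-5.   2.3]
 [ 1.9  0.5]
 [-0.7 -2.4]
 [-2.9  0.1]
 [ 0.6  1.1]
 [ 1.4 -0.5]]
bin [ 0.61756427  0.02067998 -0.11705938  0.06194654] [[ 2.3 -3.1]
 [-2.  -2.4]
 [-2.3  2.8]
 [ 1.9  1.9]]
bin [ 0.6156634   0.0230365  -0.16715424  0.0587249 ] [[ 0.1 -2.8]
 [-1.2  0.6]
 [ 0.5  2. ]
 [ 0.2 -0.4]]
```

```bash
cat > n.py <<'E'
exec(open("m.py").read().split("x0=[")[0])
b={"top":[TB(452,52),TB(771,79),TB(757,352),TB(431,325)],"scene":[SB(433,122),SB(585,35),SB(748,98),SB(605,190)]}
def f(p,c):
    q=np.array([(1,1),(1,-1),(-1,-1),(-1,1)])*p[3:5]
    return np.concatenate([(proj(n,world(p,np.c_[q,np.full(4,.098)]))-b[n]).ravel() for n in c])
for c in(["top","scene"],["top"],["scene"]):
    r=least_squares(f,[.62,.01,-.1,.06,.06],args=(c,),loss="soft_l1");print("bin",c,r.x.round(4),f(r.x,c).round(1)); 
    if len(c)==2: B=r.x
P,_=fit(box,[.49,.28,-.39])
def draw(im,off,s,n,pts,col,du=0):
    p=((proj(n,pts)-off+.4)*s+[du,0]).astype(int); cv2.polylines(im,[p],True,col,1)
R=lambda hx,hy,z,x=0:[(x+hx,hy,z),(x+hx,-hy,z),(x-hx,-hy,z),(x-hx,hy,z)]
for fn,n,o1,o2,s in(("c1","top",(250,230),(385,155),4.444),("c2","scene",(290,235),(305,160),3.81)):
    im=cv2.imread(f"pics/{fn}.png")
    for hx,hy,z,x in((.035,.006,.126,0),(.039,.049,.072,0),(.048,.057,.004,0),(.011,.0065,.101,-.071)): draw(im,o1,s,n,world(P,R(hx,hy,z,x)),(0,255,0))
    draw(im,o2,s,n,world(B,R(B[3],B[4],.098)),(0,0,255),400); draw(im,o2,s,n,world(B,R(.051,.051,.086)),(0,255,255),400)
    draw(im,o2,s,n,world(B,R(.05,.05,0)),(255,0,255),400)
    cv2.imwrite(f"pics/o{fn}.png",im)
a=cv2.imread("pics/oc1.png");c=cv2.imread("pics/oc2.png");cv2.imwrite("pics/o.png",cv2.resize(np.vstack([a,c]),(600,600),interpolation=3) if 0 else cv2.resize(np.vstack([a,c]),(600,600)))
E
python3 n.py
```

```text
bin ['top', 'scene'] [ 0.6165  0.0209 -0.1083  0.0564  0.0653] [-0.1  0.5 -0.6  0.9 -0.   0.2  0.4 -0.4 -0.8 -0.6 -0.6 -0.6  1.1 -1.1
 -0.1 -0.1]
bin ['top'] [ 0.6171  0.0207 -0.1071  0.0572  0.0657] [-0.3 -0.2 -0.3  0.2  0.3  0.3  0.3 -0.3]
bin ['scene'] [ 0.6149  0.0232 -0.1134  0.0552  0.0637] [ 0.2 -0.1 -0.3  0.4  0.4 -0.3 -0.3  0. ]
```

View pics/oc1.png

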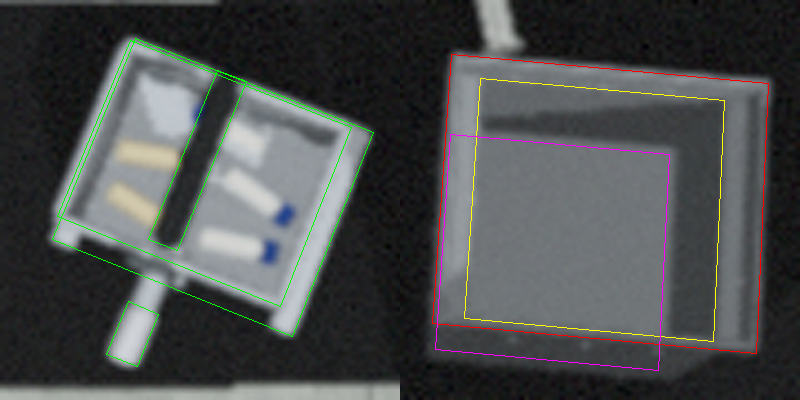

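The overlay matches the box walls, runners, knob and bin rim within about 1 px. The box is at (0.499, 0.266) with yaw −0.39, and the bin at (0.6165, 0.021) with yaw −0.108. I'll turn the tool first.

```bash
cat > go.py <<'E'
# usage: go.py x y z yaw_deg -> remaining shift in tool axes (units) and turn (units)
import sys,numpy as np
from rig import arm
s=arm.read_state();R=np.array(s["ee_rot"]);p=np.array(s["tcp_pos"])
t=np.array(list(map(float,sys.argv[1:4])));y=np.degrees(np.arctan2(R[1,0],R[0,0]))
d=(float(sys.argv[4])-y+180)%360-180
print("t",round(s["clock"],2),"p",p.round(4),"yaw",round(y,2),"shift",(R.T@(t-p)/.04).round(3),"turn",round(-d/45,3),"F",np.round(s["ft_force"],1),"M",np.round(s["wrist_torque"],2),"open",round(s["opening"],4),"grip",round(s["grasp_force"],1),"j",np.round(s["joint_positions"],2))
E
r="0.9 0 0 0 -0.155"
python3 -m jog '0.9 0 0 0 -0.155;0.9 0 0 0 -0.155;0.9 0 0 0 -0.155;0.9 0 0 0 -0.155;0.9 0 0 0 -0.155;0.9 0 0 0 -0.155;0.9 0 0 0 -0.155;0.9 0 0 0 -0.155;0.9 0 0 0 -0.155;0.9 0 0 0 -0.155;0.9 0 0 0 -0.155;0.9 0 0 0 -0.155' 30
python3 -m jog '0.9 0 0 0 -0.155;0.9 0 0 0 -0.155;0.9 0 0 0 -0.155;0.9 0 0 0 -0.155;0.9 0 0 0 -0.155;0.9 0 0 0 -0.155;0.9 0 0 0 -0.155;0.9 0 0 0 0'
python3 go.py .499 .266 .2 157.6
```

```text
clock: 1.8
tcp_pos: [0.2302, -0.4995, 0.2423]
ee_rot: [[-0.322, 0.947, -0.0], [0.947, 0.322, 0.0], [0.0, -0.0, -1.0]]
ft_force: [-0.6, -0.4, -0.3]
opening: 0.0767
grasp_force: 0.0
clock: 2.47
tcp_pos: [0.2302, -0.4995, 0.2423]
ee_rot: [[-0.924, 0.381, 0.0], [0.381, 0.924, -0.0], [-0.0, -0.0, -1.0]]
ft_force: [-0.3, 0.5, 0.5]
opening: 0.0768
grasp_force: 0.0
t 2.47 p [ 0.2302 -0.4995  0.2423] yaw 157.59 shift [ 1.084 20.255  1.057] turn -0.0 F [-0.3  0.5  0.5] M [ 0.02 -0.01 -0.  ] open 0.0768 grip 0.0 j [-1.14  0.09  0.18  1.66  0.   -0.75]
```

```bash
python3 -m jog '0.9 0.04 0.4 0 0;0.9 0.04 0.8 0 0;0.9 0.04 0.8 0 0;0.9 0.04 0.8 0 0;0.9 0.04 0.8 0 0;0.9 0.04 0.8 0 0;0.9 0.04 0.8 0 0;0.9 0.04 0.8 0 0;0.9 0.04 0.8 0 0;0.9 0.04 0.8 0 0;0.9 0.04 0.8 0 0;0.9 0.04 0.8 0 0' >/dev/null
python3 -m jog '0.9 0.04 0.8 0 0;0.9 0.04 0.8 0 0;0.9 0.04 0.8 0 0;0.9 0.04 0.8 0 0;0.9 0.04 0.8 0 0;0.9 0.04 0.8 0 0;0.9 0.04 0.8 0 0;0.9 0.04 0.8 0 0;0.9 0.04 0.8 0 0;0.9 0.04 0.8 0 0;0.9 0.04 0.6 0 0;0.9 0 0.3 0 0' >/dev/null
python3 go.py .499 .266 .2 157.6
```

```text
t 4.47 p [0.4765 0.185  0.2418] yaw 157.14 shift [0.267 2.085 1.045] turn -0.01 F [ 0.4 -0.1 -0.7] M [ 0.   -0.01  0.01] open 0.0767 grip 0.0 j [ 0.37 -0.01  0.08  1.66  0.    0.77]
```

```bash
python3 -m jog '0.9 0.1 0.6 0 -0.01;0.9 0.1 0.6 0.2 0;0.9 0.07 0.5 0.3 0;0.9 0 0.38 0.3 0;0.9 0 0 0.25 0;0.9 0 0 0 0;0.9 0 0 0 0' >/dev/null
python3 go.py .499 .266 .11 157.6
python3 - <<'E'
from rig import arm
import cv2,numpy as np
im=arm.grab_frame("top")[200:350,220:370]; s=arm.grab_frame("scene")[180:330,270:420]
cv2.imwrite("pics/a.png",np.hstack([cv2.resize(i,(400,400),interpolation=2) for i in(im,s)]))
E
```

```text
t 5.05 p [0.4974 0.2625 0.1997] yaw 157.64 shift [-0.006  0.099  2.243] turn 0.001 F [ 0.5 -0.3  0.6] M [0.02 0.05 0.  ] open 0.077 grip 0.0 j [ 0.49  0.11  0.11  1.58 -0.    0.88]
```

View pics/a.png

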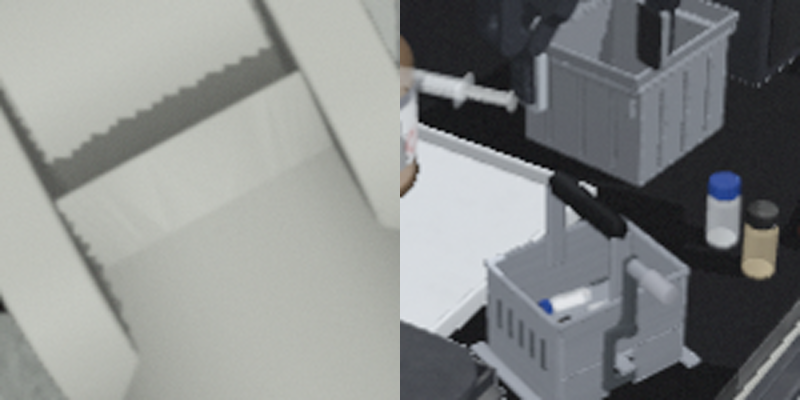

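The scene view shows the fingers either side of the handle line at crop (535,85) and (655,35), directly above the handle at (590,205). The top view is blocked by the arm. Descending.

```bash
python3 -m jog '0.9 0 0.05 0.3 0;0.9 0 0.05 0.4 0;0.9 0 0 0.4 0;0.9 0 0 0.4 0;0.9 0 0 0.3 0;0.9 0 0 0.25 0;0.9 0 0 0.2 0;0.9 0 0 0 0' >/dev/null
python3 go.py .499 .266 .11 157.6
python3 -m jog '0.5 0 0 0 0;0.3 0 0 0 0;0.2 0 0 0 0;0.1 0 0 0 0;0 0 0 0 0;0 0 0 0 0;0 0 0 0 0;0 0 0 0 0;0 0 0 0 0;0 0 0 0 0' 50 >/dev/null
python3 go.py .499 .266 .11 157.6
```

```text
t 5.82 p [0.4988 0.2668 0.1087] yaw 157.7 shift [-0.013 -0.016 -0.034] turn 0.002 F [-0.6 -0.9 -1.5] M [-0.02  0.06  0.01] open 0.077 grip 0.0 j [ 0.49  0.12 -0.05  1.41  0.    0.88]
t 6.65 p [0.4993 0.2671 0.1107] yaw 157.71 shift [-0.003 -0.027  0.016] turn 0.002 F [-2.9 -2.5  5.5] M [-0.54  0.45 -0.02] open 0.0109 grip 51.8 j [ 0.49  0.12 -0.05  1.41 -0.    0.88]
```

```bash
python3 -m jog '0 0 0 -0.05 0;0 0 0 -0.1 0;0 0 0 -0.2 0;0 0 0 -0.3 0;0 0 0 -0.4 0;0 0 0 -0.5 0;0 0 0 -0.5 0;0 0 0 -0.5 0;0 0 0 -0.4 0;0 0 0 -0.3 0;0 0 0 -0.1 0;0 0 0 0 0' 80 >/dev/null
python3 go.py .6165 .0209 .24 173.8
```

```text
t 7.65 p [0.4997 0.2675 0.2459] yaw 157.72 shift [-5.039 -4.597  0.145] turn -0.357 F [ 0.2 -1.1 -9.1] M [-0.  -0.1  0. ] open 0.0107 grip 78.2 j [0.49 0.13 0.23 1.67 0.   0.88]
```

```bash
python3 -m jog '0 -0.05 -0.05 0 0;0 -0.15 -0.14 0 0;0 -0.25 -0.23 0 0;0 -0.35 -0.32 0 0;0 -0.4 -0.36 0 0;0 -0.4 -0.36 0 0;0 -0.4 -0.36 0 0;0 -0.4 -0.36 0 0;0 -0.4 -0.36 0 0;0 -0.4 -0.36 0 0;0 -0.4 -0.36 0 0;0 -0.4 -0.36 0 0' >/dev/null
python3 -m jog '0 -0.4 -0.36 0 0;0 -0.35 -0.32 0 0;0 -0.25 -0.23 0 0;0 -0.15 -0.14 0 0;0 -0.05 -0.05 0 0;0 0 0 0 -0.04;0 0 0 0 -0.07;0 0 0 0 -0.08;0 0 0 0 -0.08;0 0 0 0 -0.06;0 0 0 0 -0.03;0 0 0 0 0' >/dev/null
python3 go.py .6165 .0209 .24 173.8
```

```text
t 9.65 p [0.6199 0.0142 0.2443] yaw 173.99 shift [0.103 0.158 0.108] turn 0.004 F [ 0.6 -0.  -9.1] M [-0.02 -0.05 -0.01] open 0.0109 grip 78.1 j [0.02 0.26 0.38 1.69 0.   0.13]
```

```bash
python3 -m jog '0 0.05 0.08 0.1 0;0 0.05 0.08 0.2 0.004;0 0 0 0.2 0;0 0 0 0 0;0 0 0 0 0;0 0 0 0 0' >/dev/null
python3 go.py .6165 .0209 .225 173.8
python3 - <<'E'
from rig import arm
import cv2,numpy as np
s=arm.grab_frame("scene");cv2.imwrite("pics/s5.png",s)
t=arm.grab_frame("top");cv2.imwrite("pics/t5.png",t)
cv2.imwrite("pics/b.png",np.hstack([cv2.resize(i,(400,600),interpolation=2) for i in(s[100:250,300:400],t[140:290,380:480])]))
E
```

```text
t 10.15 p [0.6168 0.0204 0.2242] yaw 173.73 shift [ 0.009  0.012 -0.02 ] turn -0.002 F [-0.5  0.7 -8. ] M [ 0.   -0.03  0.01] open 0.0109 grip 78.1 j [ 0.03  0.25  0.32  1.65 -0.    0.14]
```

View pics/b.png

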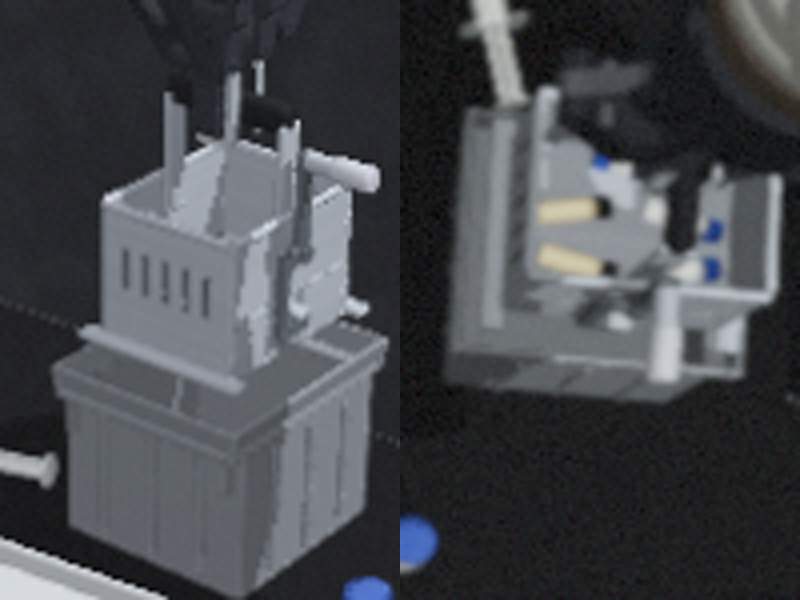

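The box hangs level just above the bin, with all five vials in it. The scene crop has rim corners at (103,200), (235,240) and (350,187), with the left runner from (83,330) to (240,387). In the top crop the rim's front right corner is at (776,297) and the knob tip at (663,378). I'll fit the carried box against the bin.

```bash
cat > q.py <<'E'
from h import *
S=lambda u,v:(300+u/4-.4,100+v/4-.4);T=lambda u,v:(380+(u-400)/4-.4,140+v/4-.4)
O={"scene":[((.039,.049,.072),S(103,202)),((-.039,.049,.072),S(234,241)),((-.039,-.049,.072),S(351,187)),((-.082,0,.101),S(376,180)),((.048,.057,.002),S(82,330)),((-.048,.057,.002),S(240,386))],
"top":[((-.039,-.049,.072),T(776,297)),((.039,-.049,.072),T(779,176)),((-.082,0,.101),T(663,378)),((.039,.049,.072),T(546,90))]}
def f(p,c): return np.concatenate([(proj(n,world(p[:3],[o[0] for o in O[n]],p[3]))-[o[1] for o in O[n]]).ravel() for n in c])
for c in(["scene","top"],["scene"],["top"]):
    r=least_squares(f,[.6165,.02,-.1,.115],args=(c,),loss="soft_l1");print(c,r.x.round(4),f(r.x,c).round(1))
E
python3 q.py
```

```text
['scene', 'top'] [ 0.616   0.0178 -0.1155  0.1134] [  0.2  -0.5   0.1   1.2   1.3  -2.   -0.1  -0.1  -0.7   0.1  -1.2   1.4
  -0.5   0.6   0.9 -15.6   0.6   0.7  -0.4   0.1]
['scene'] [ 0.6278 -0.0014 -0.0907  0.1029] [ 0.7 -0.1  0.5  1.1  0.1 -2.1 -0.7 -0.2 -0.  -0.  -0.6  0.5]
['top'] [ 0.6193  0.0139 -0.1233  0.0987] [ -1.3   0.5   0.4 -14.7   0.1  -0.    0.3   0.6]
```

```bash
sed -i 's/,((.039,-.049,.072),T(779,176))//' q.py
cat >> q.py <<'E'
print()
for c in(["scene","top"],["scene"],["top"]):
    g=lambda q:f([*q,.1135],c); r=least_squares(g,[.6165,.02,-.1],loss="soft_l1");print(c,r.x.round(4),g(r.x).round(1))
E
python3 q.py|tail -3
```

```text
1.   0.4 -0.2 -0.1]
['scene'] [ 0.617   0.017  -0.0959] [ 0.1 -0.5  0.5  0.9  0.8 -2.5  0.  -0.7 -0.8  0.2 -0.7  1.1]
['top'] [ 0.6167  0.0175 -0.12  ] [-0.4  0.2  0.5  0.2 -0.1 -0.5]
```

```bash
python3 -m jog '0 0.01 0.04 0 0;0 0 0.05 0 0;0 0 0 0.1 0;0 0 0 0.12 0;0 0 0 0.1 0;0 0 0 0.05 0;0 0 0 0 0;0 0 0 0 0' >/dev/null
python3 go.py .6162 .0239 .196 173.8
python3 -m jog '0 0 0 0.05 0;0 0 0 0.05 0;0 0 0 0.05 0;0 0 0 0 0;0 0 0 0 0' >/dev/null
python3 go.py .6162 .0239 .196 173.8
```

```text
t 10.92 p [0.6167 0.024  0.2092] yaw 173.73 shift [ 0.013 -0.003  0.331] turn -0.001 F [-0.6  0.3 -7.2] M [ 0.01 -0.06  0.02] open 0.0105 grip 78.2 j [ 0.04  0.24  0.29  1.62 -0.    0.15]
t 11.33 p [0.6168 0.024  0.2033] yaw 173.74 shift [ 0.014 -0.005  0.183] turn -0.001 F [ 0.3 -0.8 -8.5] M [-0.01  0.01 -0.02] open 0.0108 grip 78.2 j [0.04 0.24 0.27 1.6  0.   0.15]
```

```bash
python3 -m jog '0 0 0 0.05 0;0 0 0 0.05 0;0 0 0 0 0;0 0 0 0 0' >/dev/null
python3 go.py .6162 .0239 .196 173.8
python3 -m jog '0 0 0 0.04 0;0 0 0 0.03 0;0 0 0 0 0;0 0 0 0 0' >/dev/null
python3 go.py .6162 .0239 .196 173.8
```

```text
t 11.67 p [0.6168 0.0241 0.1993] yaw 173.74 shift [ 0.014 -0.005  0.082] turn -0.001 F [-0.2  0.2 -8. ] M [ 0.02 -0.03  0.03] open 0.0105 grip 78.2 j [0.04 0.24 0.27 1.6  0.   0.15]
t 12.0 p [0.617  0.0239 0.197 ] yaw 173.73 shift [ 0.019 -0.003  0.024] turn -0.002 F [ 0.3 -0.1 -6.6] M [-0.17 -0.03  0.01] open 0.0105 grip 78.5 j [ 0.04  0.24  0.26  1.59 -0.    0.15]
```

```bash
python3 -m jog '0 0 0 0.025 0;0 0 0 0 0;0 0 0 0 0' >/dev/null
python3 go.py .6162 .0239 .196 173.8
python3 -m jog '0 0 0 0.025 0;0 0 0 0 0;0 0 0 0 0' >/dev/null
python3 go.py .6162 .0239 .196 173.8
```

```text
t 12.25 p [0.617  0.0237 0.1967] yaw 173.72 shift [0.02  0.003 0.019] turn -0.002 F [-3.3 -4.5  3.7] M [-0.68  0.58  0.05] open 0.0104 grip 79.9 j [ 0.04  0.24  0.26  1.59 -0.    0.15]
t 12.5 p [0.617  0.0237 0.1967] yaw 173.72 shift [0.021 0.002 0.018] turn -0.002 F [-4.3 -4.3  9.4] M [-0.73  0.96  0.01] open 0.0106 grip 80.8 j [ 0.04  0.24  0.26  1.59 -0.    0.15]
```

```bash
python3 -m jog '0.1 0 0 -0.02 0;0.2 0 0 0 0;0.3 0 0 0 0;0.4 0 0 0 0;0.5 0 0 0 0;0.5 0 0 0 0;0.5 0 0 0 0;0.5 0 0 0 0' >/dev/null
python3 go.py .6162 .0239 .29 173.8
python3 -m jog '0.5 0 0 -0.1 0;0.5 0 0 -0.3 0;0.5 0 0 -0.5 0;0.5 0 0 -0.6 0;0.5 0 0 -0.5 0;0.5 0 0 -0.4 0;0.5 0 0 0 0;0.5 0 0 0 0' >/dev/null
python3 go.py .6162 .0239 .29 173.8
python3 - <<'E'
from rig import arm
import cv2,numpy as np
s=arm.grab_frame("scene")
t=arm.grab_frame("top")
cv2.imwrite("pics/b2.png",np.hstack([cv2.resize(i,(400,600),interpolation=2) for i in(s[100:250,300:400],t[140:290,380:480])]))
E
```

```text
t 13.17 p [0.6169 0.0241 0.1954] yaw 173.74 shift [ 0.017 -0.006 -2.365] turn -0.001 F [0.4 0.7 0. ] M [-0.    0.01  0.05] open 0.0426 grip 0.0 j [0.04 0.24 0.26 1.59 0.   0.15]
t 13.83 p [0.6173 0.024  0.2922] yaw 173.73 shift [ 0.026 -0.006  0.055] turn -0.001 F [-0.   0.4 -0.6] M [ 0.04 -0.03  0.05] open 0.043 grip 0.0 j [0.04 0.29 0.5  1.79 0.   0.15]
```

View pics/b2.png

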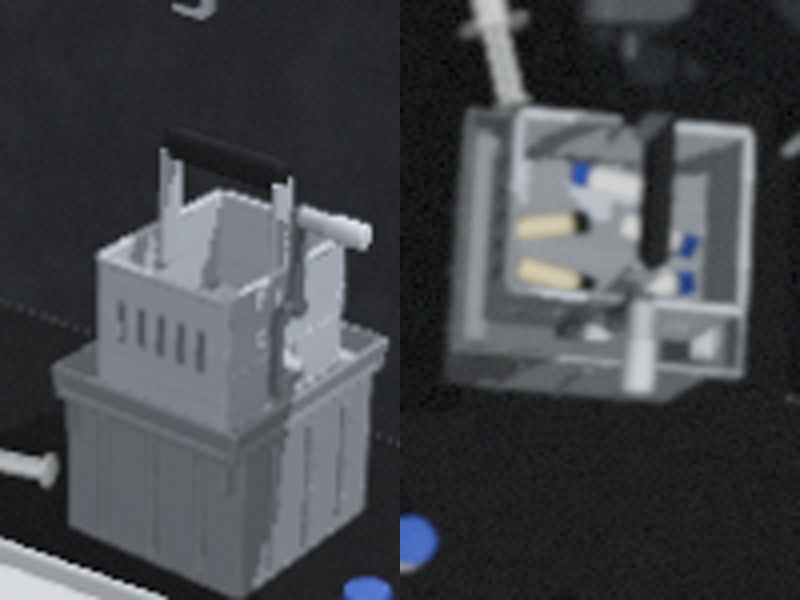

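The box is seated upright in the collar, clear of the gripper, with vials inside. Top crop: rim corners are (516,108), (753,127) and (746,308), and the knob tip is at (638,393). Scene crop: rim corners are (97,257), (225,298) and (346,240), and the knob tip is at (370,236).

```bash
cat > q2.py <<'E'
from h import *
S=lambda u,v:(300+u/4-.4,100+v/4-.4);T=lambda u,v:(380+(u-400)/4-.4,140+v/4-.4)
O={"scene":[((.039,.049,.072),S(97,257)),((-.039,.049,.072),S(225,299)),((.039,-.049,.072),S(222,190)),((-.082,0,.101),S(371,237))],
"top":[((-.039,-.049,.072),T(746,309)),((.039,-.049,.072),T(754,126)),((-.082,0,.101),T(638,393)),((.039,.049,.072),T(515,107))]}
for k in(O,{"scene":O["scene"]},{"top":O["top"]}):
    p,r=fit(k,[.6165,.02,-.1],.086);print(p.round(4),r.ravel()); print(" knob",world(p,[(-.071,0,.101)],.086).round(4))
E
python3 q2.py; python3 go.py .55 .06 .3 173.8
```

```text
[ 0.617  0.022 -0.105] [ 0.1 -0.4  0.7  0.8 -0.5 -0.  -1.  -0.3 -0.4  0.  -0.7  0.8  0.3 -0.9
  1.5  0.5]
 knob [[0.5464 0.0294 0.187 ]]
[ 0.6166  0.0219 -0.1127] [ 0.3 -0.5  0.6  0.8 -0.1 -0.  -1.  -0.1]
 knob [[0.546  0.0299 0.187 ]]
[ 0.6171  0.0222 -0.1009] [-0.5 -0.2 -0.9  0.6  0.3 -1.   1.2  0.5]
 knob [[0.5465 0.0294 0.187 ]]
t 13.93 p [0.6168 0.024  0.2904] yaw 173.74 shift [ 1.758  0.712 -0.239] turn -0.001 F [0.3 0.6 0.3] M [ 0.02 -0.01 -0.03] open 0.0427 grip 0.0 j [ 0.04  0.29  0.5   1.79 -0.    0.15]
```

```bash
python3 -m jog '0 0.2 0.1 0 0;0 0.4 0.2 0 0;0 0.4 0.2 0 0;0 0.4 0.2 0 0;0 0.3 0.1 0 0;0 0.15 0 0 0;0 0 0 0 0;0 0 0 0 0;0 0 0 0 0' 20 >/dev/null
python3 go.py .546 .0647 .183 173.8
```

```text
t 14.68 p [0.5471 0.0636 0.2911] yaw 173.72 shift [0.029 0.024 2.702] turn -0.002 F [-0.1 -0.4  0.3] M [ 0.01 -0.05 -0.01] open -0.0002 grip 0.0 j [ 0.12  0.11  0.3   1.76 -0.    0.23]
```

```bash
python3 -m jog '0 0.03 0.03 0.3 0;0 0 0 0.5 0;0 0 0 0.5 0;0 0 0 0.5 0;0 0 0 0.4 0;0 0 0 0.3 0;0 0 0 0.2 0;0 0 0 0 0;0 0 0 0 0' >/dev/null
python3 go.py .546 .0647 .183 173.8
python3 -m jog '0 0 -0.1 0 0;0 0 -0.1 0 0;0 0 0 0 0;0 0 0 0 0' >/dev/null
python3 go.py .544 .0507 .183 173.8
python3 - <<'E'
from rig import arm
import cv2,numpy as np
s=arm.grab_frame("scene");t=arm.grab_frame("top")
cv2.imwrite("pics/b3.png",np.hstack([cv2.resize(i,(400,600),interpolation=2) for i in(s[100:250,300:400],t[140:290,380:480])]))
E
```

```text
t 15.43 p [0.5459 0.065  0.1834] yaw 173.71 shift [-0.003 -0.008  0.011] turn -0.002 F [ 1.2 -0.2  0.5] M [ 0.04 -0.03  0.03] open -0.0001 grip 0.0 j [0.12 0.07 0.05 1.55 0.   0.23]
t 15.77 p [0.5451 0.057  0.1841] yaw 173.7 shift [ 0.01  -0.159  0.028] turn -0.002 F [ 0.2 -0.5  0.2] M [0.03 0.01 0.02] open 0.0 grip 0.0 j [ 0.1   0.07  0.04  1.55 -0.    0.21]
```

View pics/b3.png

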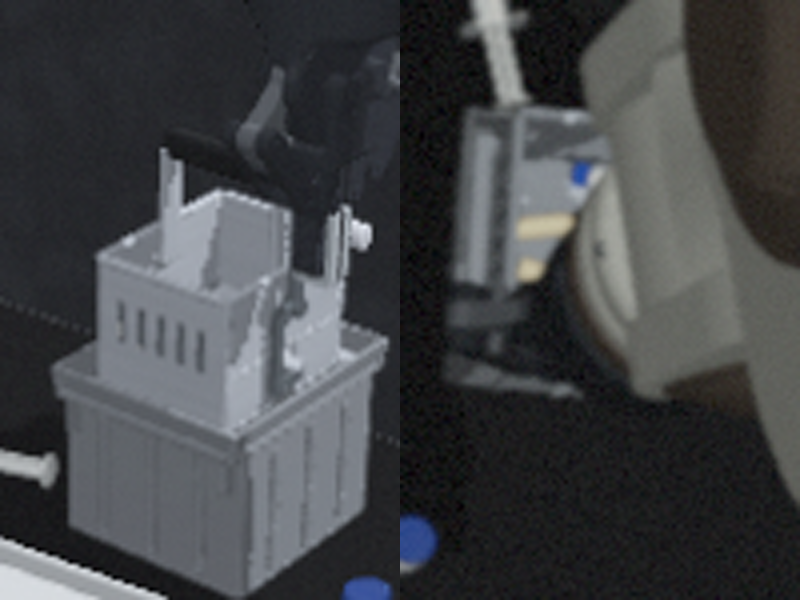

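The scene crop shows the fingers at (340,240) beside the knob (tip at 362,235), with the box unmoved. I'll push gently toward −y.

```bash
python3 -m jog '0 0 -0.05 0 0;0 0 -0.05 0 0;0 0 -0.05 0 0;0 0 -0.05 0 0;0 0 0 0 0' | grep -A1 -E 'tcp_pos|ft_f'
python3 -m jog '0 0 -0.05 0 0;0 0 -0.05 0 0;0 0 0 0 0' | grep -E 'tcp_pos|ft_f'
python3 -m jog '0 0 -0.05 0 0;0 0 -0.05 0 0;0 0 0 0 0' | grep -E 'tcp_pos|ft_f'
```

```text
tcp_pos: [0.544, 0.0491, 0.1837]
ee_rot: [[-0.994, 0.109, 0.0], [0.109, 0.994, 0.0], [-0.0, 0.0, -1.0]]
ft_force: [-0.2, 0.8, 1.4]
opening: -0.0002
tcp_pos: [0.5436, 0.0451, 0.1836]
ft_force: [0.1, 1.1, 1.1]
tcp_pos: [0.5431, 0.0411, 0.1834]
ft_force: [-0.2, 1.6, 0.8]
```

```bash
python3 -m jog '0 0 -0.05 0 0;0 0 -0.05 0 0;0 0 0 0 0' | grep -E 'tcp_pos|ft_f'
python3 -m jog '0 0 -0.05 0 0;0 0 -0.05 0 0;0 0 0 0 0;0 0 0 0 0' | grep -E 'tcp_pos|ft_f'
python3 -m jog '0 0 -0.05 0 0;0 0 0 0 0;0 0 0 0 0;0 0 0 0 0' | grep -E 'tcp_pos|ft_f'
python3 - <<'E'
from rig import arm
import cv2,numpy as np
s=arm.grab_frame("scene");t=arm.grab_frame("top")
cv2.imwrite("pics/b4.png",np.hstack([cv2.resize(i,(400,600),interpolation=2) for i in(s[100:250,300:400],t[140:290,380:480])]))
E
```

```text
tcp_pos: [0.5426, 0.0371, 0.1832]
ft_force: [1.0, 2.5, -1.6]
tcp_pos: [0.5421, 0.0333, 0.1834]
ft_force: [0.4, 1.9, -1.8]
tcp_pos: [0.5419, 0.0314, 0.1835]
ft_force: [-0.0, 2.6, -1.6]
```

View pics/b4.png

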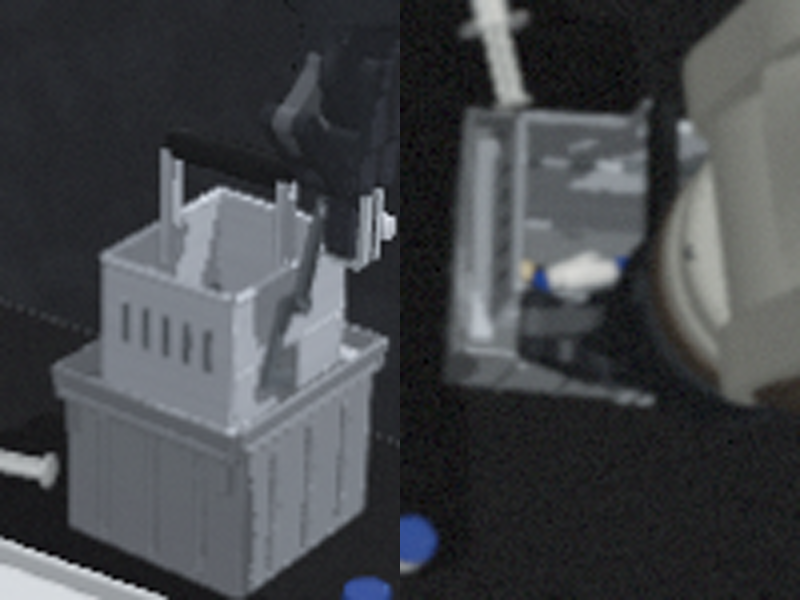

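The floor has dropped: the top crop shows vials low in the bin around (580,270), the lever is swung over and the box is still seated. I'll back off, rise clear and check numerically, since all ten views are used.

```bash
python3 -m jog '0 0 0.05 0 0;0 0 0.07 0 0;0 0 0.1 0 0;0 0 0.1 0 0;0 0 0.12 0 0;0 0 0.15 0 0;0 0 0.15 0 0;0 0 0.15 0 0;0 0 0 0 0' | grep -E 'tcp_pos|ft_f'
python3 -m jog '0 0 0 -0.2 0;0 0 0 -0.5 0;0 0 0 -0.8 0;0 0 0 -0.8 0;0 0.3 0.3 -0.8 0;0 0.8 0.3 0 0;0 0.8 0.3 0 0;0 0.8 0.3 0 0;0 0.8 0.3 0 0;0 0 0 0 0;0 0 0 0 0' | grep -E 'tcp_pos|ft_f'
python3 -m jog '0 0.5 0.4 0 0;0 0.5 0.8 0 0;0 0 0.8 0 0;0 0 0.8 0 0;0 0 0.8 0 0;0 0 0.8 0 0;0 0 0.4 0 0;0 0 0 0 0;0 0 0 0 0' | grep -E 'clock|tcp_pos|ft_f'
python3 - <<'E'
from h import *
for n in("scene","top"):
    im=arm.grab_frame(n);cv2.imwrite(f"pics/{n}9.png",im)
    for l in("vial_0","box_handle","latch_knob","big_vial_a","screwdriver","marker"):
        print(n,l,[(np.round(d["centre"],3).tolist(),round(d["score"],2)) for d in arm.spot_in(n,l)])
# shift of knob/handle templates against the seated picture b2 
b=cv2.imread("pics/b2.png")
t=cv2.resize(cv2.imread("pics/top9.png")[140:290,380:480],(400,600),interpolation=2);s=cv2.resize(cv2.imread("pics/scene9.png")[100:250,300:400],(400,600),interpolation=2)
for nm,img,off,rects in(("scene",s,0,[(150,120,300,190),(90,240,180,350),(320,200,385,260)]),("top",t,400,[(610,370,660,400),(720,110,765,320),(500,100,620,130)])):
    for x0,y0,x1,y1 in rects:
        r=cv2.matchTemplate(img,b[y0:y1,x0:x1],cv2.TM_CCOEFF_NORMED);_,m,_,l=cv2.minMaxLoc(r)
        print(nm,(x0,y0),"shift px",((l[0]+off-x0)/4,(l[1]-y0)/4),round(m,2))
E
```

```text
tcp_pos: [0.546, 0.0679, 0.1834]
ft_force: [0.4, 0.5, 0.5]
tcp_pos: [0.4123, 0.1421, 0.3089]
ft_force: [-0.8, 0.2, -0.5]
clock: 20.22
tcp_pos: [0.3952, 0.3372, 0.3068]
ft_force: [0.5, -0.9, 0.1]
scene vial_0 []
scene box_handle [([0.625, 0.071, 0.132], 0.84)]
scene latch_knob []
scene big_vial_a [([0.446, 0.134, 0.03], 0.92)]
scene screwdriver [([0.424, 0.055, 0.02], 0.82)]
scene marker [([0.433, 0.482, 0.019], 0.84)]
top vial_0 []
top box_handle [([0.624, 0.022, 0.138], 0.71)]
top latch_knob [([0.566, 0.033, 0.19], 0.81)]
top big_vial_a [([0.447, 0.123, 0.047], 0.69), ([0.619, 0.032, 0.136], 0.57)]
top screwdriver [([0.434, 0.043, 0.02], 0.59)]
top marker [([0.616, 0.026, 0.026], 0.2)]
scene (150, 120) shift px (21.75, -20.75) 0.59
scene (90, 240) shift px (1.0, 0.0) 0.98
scene (320, 200) shift px (-21.5, 14.75) 0.8
top (610, 370) shift px (2.75, 0.5) 1.0
top (720, 110) shift px (1.0, -0.5) 0.97
top (500, 100) shift px (0.25, 0.75) 0.97
```

Run:
```python
from h import *
im=cv2.imread("pics/top9.png")
h=cv2.cvtColor(im,cv2.COLOR_BGR2HSV)
for nm,m in(("blue",cv2.inRange(h,(100,110,60),(130,255,255))),("tan",cv2.inRange(h,(10,40,110),(32,255,255))),("white",cv2.inRange(h,(0,0,205),(180,35,255)))):
    m[:150]=0;m[250:]=0;m[:,:385]=0;m[:,480:]=0
    n,_,st,c=cv2.connectedComponentsWithStats(m)
    print(nm,[(c[i].round(1).tolist(),st[i][2:].tolist()) for i in range(1,n) if st[i][4]>3])
P=lambda z,h:proj("top",world([.617,.022,-.105],[(a*h,b*h,z) for a,b in((1,1),(1,-1),(-1,-1),(-1,1))])).round(0).tolist()
print("bin floor",P(.005,.048),"box inside at floor",P(.106,.04))
```

```text
blue [([435.7, 206.3], [3, 5, 11]), ([414.6, 209.7], [4, 4, 11])]
tan [([412.0, 206.7], [3, 3, 7])]
white [([423.9, 207.4], [5, 2, 7]), ([442.5, 233.5], [2, 4, 4])]
bin floor [[397.0, 185.0], [444.0, 189.0], [442.0, 236.0], [394.0, 232.0]] box inside at floor [[410.0, 175.0], [454.0, 179.0], [452.0, 223.0], [407.0, 219.0]]
```

```bash
python3 -c "
from rig import arm
print(arm.job_done())"
```

```text
the job is handed in; nothing more can be done
None
```

I handed the job in at about 20 s: the box is seated within about 2 mm of the bin seat, the latch was swung aside and the floor dropped. After it opened, the top picture showed no vials at box level, but only part of the pile inside the bin is visible, so I could not count all five. The black-capped vial and the screwdriver still read where they started; the blue-capped vial and the marker were each missed by at least one camera in the last check. The hand-in gave no verdict.

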